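# Hang the strainer basket and swing it over the bowl to drain

### The job

Hang the small steel strainer basket by the middle of its bail in the hook of the drip stand's swing arm, where the arm now is, and let go of it. Then swing the arm round, with the basket hanging from it, until the basket hangs at rest over the middle of the white bowl. Keep the basket upright all the time, and do not knock over or shift the bowl or anything else on the bench.

Things in the scene. Friction and masses are not known exactly. Their poses are not given: they have to be found in the camera images.
- basket: loose round perforated steel strainer basket, about 0.2 kg: 84 mm across the rim, 72 mm at the foot, 50 mm tall, open on top. Origin: centre of its underside, z up. A rigid rectangular bail of 8 mm round bar stands in its plane x = 0: uprights at y = -50 and +50 mm, joined by a straight level top bar along y, centreline 125 mm above the underside (70 mm free under the bar)
- bail_mid (a point): middle of the basket's straight top bar (on its centreline), 125 mm above the underside; axes as the basket's
- drip_stand: fixed stand: round steel base 100 mm across and 12 mm thick, upright post 16 mm thick and 238 mm high, carrying the swing arm. Origin: centre of the base's underside, z up the post. With the arm's joint at 0 the arm points along the stand's -x
- boom (a joint): swing arm's angle on the post, rad, positive anticlockwise from above, stops at -1.5 and 1.5, stays where left. A 10 mm round bar, level at 222 mm height from the post (collar 28 mm thick) to 162 mm out; there it dips in a V to 204 mm high at 180 mm out, then rises to an upturned tip 201 mm out, top 241 mm high. Its level part can be pushed sideways
- hook_seat (a point): where the centreline of a bar hung in the hook's V lies: on the swing arm, 180 mm from the post's axis, 217 mm above the table. Its -x axis points outward along the arm, the bar to be hung should lie along its y
- bowl: loose round white ceramic bowl, 120 mm across the rim, 50 mm tall; origin: centre of its underside. It stands under the circle on which the hook swings, to the left or the right of the stand
- bench_block: loose bystander: square steel bench block 90 x 90 x 45 mm, on the other side of the stand from the bowl; origin: centre of underside
- mug: loose bystander: plain white mug with side handle at its +y, 76 mm across, 95 mm tall; origin: centre of underside
- jar_a: loose bystander: small amber screw-top jar, 48 mm across, 62 mm tall; origin: centre of underside
- jar_b: loose bystander: small clear screw-top jar, 48 mm across, 62 mm tall; origin: centre of underside
- bottle: loose bystander: clear bottle, 60 mm across, 115 mm tall; origin: centre of underside
- ring_stick: loose bystander: upright tapered aluminium ring stick on a wooden foot, 28 mm across, 130 mm tall; origin: centre of underside
- brush: loose bystander: bench brush 170 mm long lying along its x; origin on its underside
There are look-alikes about, which are no part of the job. Leave any brown look-alike of the basket alone.

How it is judged (in metres and radians):
On the way, in this order (a step that is already met when the one before it is completed fails the run):
1. the basket hangs in the hook by the middle of its bail, let go, while the arm is still away from the bowl (distance between bail_mid and hook_seat below 0.02 m and contact force between basket and drip_stand above 0.7 N and height (world z) of basket above 0.07 m and angle between basket's own z axis and vertical below 0.35 rad and contact force between basket and the fingers below 0.05 N and contact force between basket and the arm below 0.05 N and horizontal distance between basket and bowl above 0.075 m), for 0.2 s.
2. the basket, still hanging in the hook, has been brought over the bowl (distance between bail_mid and hook_seat below 0.02 m and contact force between basket and drip_stand above 0.7 N and height (world z) of basket above 0.07 m and angle between basket's own z axis and vertical below 0.35 rad and horizontal distance between basket and bowl below 0.03 m), for 0.2 s.
At the end, for the whole second after the job is handed in: the basket hangs untouched in the hook (bail middle within 20 mm of the seat, tilt under 0.35 rad, underside over 70 mm above the table, its weight on the stand), its centre within 30 mm of the bowl's centre seen from above, at rest (under 0.06 m/s), the bowl upright (within 0.1 rad) (all of step 2 and contact force between basket and the fingers below 0.05 N and contact force between basket and the arm below 0.05 N and linear speed of basket below 0.06 m/s and angle between bowl's own z axis and vertical below 0.1 rad).
It fails at once if the basket is tipped by more than 0.7 rad (angle between basket's own z axis and vertical above 0.7 rad).
It fails at once if the bowl is shifted by more than 30 mm (distance of bowl from where it was at the start of the episode above 0.03 m).
It fails at once if a bystander is shifted by more than 40 mm or tipped by more than 0.5 rad (distance of any of bench_block, mug, jar_a, jar_b, bottle, ring_stick, brush from where it was at the start of the episode above 0.04 m or angle between any of bench_block, mug, jar_a, jar_b, bottle, ring_stick, brush's own z axis and vertical above 0.5 rad).
It also fails if it takes over 67 s, if anything falls off the work surface, if the arm or the gripper's body presses on something with over 40 N, if the wrist force passes 120 N, or if a joint passes its speed limit or range.

### The arm

A 7-joint arm with a two-finger parallel gripper is mounted at the origin on the work surface. World frame = base frame: x ahead of the robot, y to its left, z up, the work surface at z = 0. Lengths are in mm, angles in rad, forces in N, time in s.
With the tool pointing down it reaches from about 350 to 900 mm from the base axis. Payload 8.1 kg.
Tool frame: the origin (TCP) lies midway between the tips of the shut fingers; the grasp point (between the pads) lies 19 mm behind it; z points along the fingers, y is the line along which they close (so a half turn about z gives the same grasp; the last joint's range is limited). The gripper opens to 92 mm and grips with 3 to 60 N. Pads are 19 mm wide; open, the fingers measure 130 mm over their backs; the gripper's body (75 mm by 190 mm) begins 47 mm behind the grasp point.
Start: joints at [1.206, 0.434, 0.025, 1.573, -0.012, 1.134, -0.075], TCP at [161.738, -603.724, 226.742] pointing down, gripper open.
Joint ranges: [-2.62, 2.62], [-0.44, 2.09], [-1.27, 1.32], [0.08, 2.57], [-1.32, 4.46], [0.12, 2], [-2.74, 2.74]. Speed limits (rad/s): [2.22, 2.22, 3.01, 3.01, 3.14, 3.14, 3.14].

### API

Orientations are given as [roll, pitch, yaw] about the fixed x, y, z axes, in that order (R = Rz(yaw) Ry(pitch) Rx(roll)).
In Python, from bench import r gives the robot as it stands. The module is installed in compiled form; this text tells all that it offers.
- The arm moves only by the tool arm_command, never from a script. Its arguments are lists of equal length, an entry for each row: "travel": the shift along the tool's x, y, z in m, a list of three; "twist": the turn about the tool's z in degrees; "grip": the opening, from 0 (shut) to 1 (fully open). A call has 1 to 8 rows; each row shifts and turns the commanded pose from where the row before left it, along the tool's axes as they then stand; what a row does not reach is not made up. A row lasts 1/10 s, in which the tool goes at most 50 mm and 8.59 degrees, less where a joint would pass 70% of its speed; a pose out of reach is approached as far as the arm can. A call is refused whole if a number of a shift passes 0.05 or a number of a turn 8.59, either way. A call with a gripper value outside its range is refused whole. The fingers move at their own pace and stop on an object; "force" is the grip in N (left out, the last holds). Time passes only in rows, so rows that do not move let the fingers close. It gives the time, the measured TCP pose, the force, the opening and the grip force at its end, in the units of the state.
- r.sense(): the state, without advancing time (a new reading comes with each control period).
- r.camera(name): name is "side" or "top" or "wrist"; returns a dict with "pixels" (400x640x3 uint8, red, green, blue), "camera_matrix" (3x3 intrinsics, pixels), "k1" (the pictures are not rectified: a ray, as slopes to the right and down, at radius r is drawn at 1 + k1 r^2 times it, then the intrinsics apply), "T" (4x4, takes a point from camera to world coordinates). Camera axes: x right, y up, looking along -z (the intrinsics and any distortion apply to the point x, -y, -z); pixel columns grow to the right and rows downward; lengths in mm; the calibration is good to about 2 mm. A picture is of the moment at which its call begins. There is no depth.
- r.hand_in(): hands the job in; it is judged then, once.
Trained networks look in a picture, given as the dict that the camera call returned (one of the last four; its "shot" number tells which), for a name from the list of things; names that differ only in an ending like _2 or _b are one class to them, and where a whole thing is asked for, a point or a joint stands for the part that bears it (a point fixed in the world has none). Each returns a list of dicts, best first, with "confidence" (0 to 1); they miss things now and then, are a little off and sometimes report something else, mostly with a low value. They report only what shows in the picture. A call takes as long as a camera call. They do not tell look-alikes from the thing itself.
- r.search_frame(picture, label): "rect" ([left, top, right, bottom] as shares, 0 to 1, of the picture: columns of its width, rows of its height, round what is visible of it).
- r.masks_of(picture, label): "mask" (400x640 bool, what is visible of it) and "rect" ([left, top, right, bottom] as shares, 0 to 1, of the picture: columns of its width, rows of its height, round what is visible of it).
- r.tip_of(picture, label): "centre" ([column, row] as shares, 0 to 1, of the picture: columns of its width, rows of its height: a listed point, or the origin of a listed thing).
The state is a dict: "t": time; "joints": joint angles; "qd": joint speeds; "joint_efforts": joint torques, N m; "tcp_pos": TCP position; "eef_rot": TCP orientation; "wrist_force": force on the tool from outside, world axes, zero at the start; "ft_torque": the same for the moment, N m; "opening": opening from 0.0 (shut) to 1.0 (fully open); "grasp_force": force on a finger pad.
Only numpy, scipy, OpenCV 4.12 (cv2) and the standard library are available. Lean on these libraries where they do the work, as an engineer would, in place of code of your own. Each camera call takes 0.05 s, during which the arm holds its last target. There are 200 camera calls.

## Working session

There is one attempt and no reset: what is moved stays moved. The work goes in short steps, Python scripts to look and compute and a tool call to move; the robot and the scene stay as the last step left them, time stands still between calls to the robot, and variables do not carry over. Pictures are saved under pics/ and viewed, at most 10 in all, crops included, and the job is handed in when it is done.

Besides the shell and the picture viewer there is one more tool, called after "Call:" by a JSON object that holds its "api" and its "payload". arm_command: Moves the arm, as the interface text tells. Its arguments: {"type":"object","properties":{"travel":{"type":"array","items":{"type":"array","items":{"type":"number"}}},"twist":{"type":"array","items":{"type":"number"}},"grip":{"type":"array","items":{"type":"number"}},"force":{"type":"number"}},"required":["travel","twist","grip"]}

```bash
mkdir -p pics; cat > h.py <<'E'
import numpy as np, cv2
from bench import r
from scipy.optimize import least_squares
def proj(c,P):
    P=np.atleast_2d(P); T=np.array(c["T"]); q=(P-T[:3,3])@T[:3,:3]
    s=np.c_[q[:,0]/-q[:,2], -q[:,1]/-q[:,2]]; r2=(s**2).sum(1,keepdims=True)
    s=s*(1+c["k1"]*r2); K=np.array(c["camera_matrix"]); return s@K[:2,:2].T+K[:2,2]
def ray(c,uv):
    K=np.array(c["camera_matrix"]); d=np.linalg.solve(K[:2,:2],np.array(uv,float)-K[:2,2]); s=d.copy()
    for _ in range(20): s=d/(1+c["k1"]*(s@s))
    T=np.array(c["T"]); v=T[:3,:3]@np.array([s[0],-s[1],-1]); return T[:3,3],v/np.linalg.norm(v)
def atz(c,uv,z):
    o,v=ray(c,uv); return o+v*(z-o[2])/v[2]
def tri(obs):
    A=np.zeros((3,3));b=np.zeros(3)
    for c,uv in obs:
        o,v=ray(c,uv);M=np.eye(3)-np.outer(v,v);A+=M;b+=M@o
    return np.linalg.solve(A,b)
def save(c,n,crop=None,s=1):
    p=np.array(c["pixels"])[:,:,::-1]
    if crop: p=p[crop[1]:crop[3],crop[0]:crop[2]]
    cv2.imwrite("pics/"+n,cv2.resize(p,None,fx=s,fy=s))
W=np.array([640,400])
E
python3 - <<'E'
from h import *
C={n:r.camera(n) for n in("side","top")}
for n,c in C.items():
    save(c,n+"1.png"); print(n,np.round(c["T"],2).tolist(),c["camera_matrix"],c["k1"])
    for l in ["basket","bail_mid","drip_stand","hook_seat","bowl","bench_block","mug","jar_a","bottle","ring_stick","brush","boom"]:
        for d in r.tip_of(c,l)[:3]:
            if d["confidence"]>.3:
                uv=np.array(d["centre"])*W; z={"bail_mid":125,"hook_seat":217}.get(l,0)
                print(l,round(d["confidence"],2),uv.round(1),atz(c,uv,z).round(0))
E
```

```text
side [[0.91, 0.3, -0.29, 212.31], [-0.42, 0.64, -0.64, -603.05], [-0.01, 0.7, 0.71, 849.72], [0.0, 0.0, 0.0, 1.0]] [[394.41007825   0.         314.42585642]
 [  0.         394.41007825 197.52077044]
 [  0.           0.           1.        ]] -0.044096502330270765
basket 0.73 [274.9 192.6] [459. 232.  -0.]
basket 0.73 [230.4 176.5] [356. 363.  -0.]
basket 0.72 [291.8 298.5] [ 365. -128.    0.]
bail_mid 0.79 [218.5 183.8] [298. 206. 125.]
bail_mid 0.76 [286.5 264.4] [ 365. -114.  125.]
bail_mid 0.72 [224.3 145.8] [357. 361. 125.]
drip_stand 0.61 [371.2 202. ] [706.  71.   0.]
hook_seat 0.76 [314.4 160.6] [526.  83. 217.]
bowl 0.77 [327.  174.3] [641. 239.   0.]
bench_block 0.86 [376.1 251.6] [623. -94.   0.]
mug 0.82 [351.4 335.4] [ 451. -272.    0.]
jar_a 0.67 [303.1 213.4] [503. 116.   0.]
jar_a 0.6 [345.7 278.7] [ 510. -134.    0.]
jar_a 0.4 [273.4 239.3] [390.  63.   0.]
bottle 0.94 [271.7 237.8] [388.  70.   0.]
ring_stick 0.83 [433.3 351.7] [ 595. -383.    0.]
brush 0.89 [288.9 153.5] [570. 389.   0.]
brush 0.39 [301.1 214.7] [496. 114.   0.]Traceback (most recent call last):
  File "<stdin>", line 6, in <module>
ValueError: it knows: bail_mid, basket, bench_block, bottle, bowl, brush, drip_stand, hook_seat, jar, mug, ring_stick
```

```bash
python3 - <<'E'
from h import *
C={n:r.camera(n) for n in("top",)}
for n,c in C.items():
    save(c,n+"1.png"); print(n,np.round(c["T"],2).tolist(),c["camera_matrix"],c["k1"])
    for l in ["basket","bail_mid","drip_stand","hook_seat","bowl","bench_block","mug","jar_a","bottle","ring_stick","brush"]:
        for d in r.tip_of(c,l)[:3]:
            if d["confidence"]>.3:
                uv=np.array(d["centre"])*W; z={"bail_mid":125,"hook_seat":217}.get(l,0)
                print(l,round(d["confidence"],2),uv.round(1),atz(c,uv,z).round(0))
E
```

```text
top [[-0.01, 0.99, -0.12, 378.48], [-1.0, -0.01, -0.01, -9.86], [-0.01, 0.12, 0.99, 1465.63], [0.0, 0.0, 0.0, 1.0]] [[442.81069095   0.         316.45937849]
 [  0.         442.81069095 199.63605586]
 [  0.           0.           1.        ]] -0.09059878393965168
basket 0.92 [354.3 257.2] [ 360. -118.    0.]
basket 0.88 [260.6 276.9] [297. 191.   0.]
basket 0.84 [207.  261.2] [348. 370.   0.]
bail_mid 0.93 [253.6 276.5] [305. 195. 125.]
bail_mid 0.69 [354.9 256.4] [ 364. -110.  125.]
bail_mid 0.64 [241.5 231.2] [442. 233. 125.]
drip_stand 0.93 [296.8 151.8] [715.  71.   0.]
hook_seat 0.71 [290.9 200.9] [523.  76. 217.]
hook_seat 0.66 [429.7 185. ] [ 565. -321.  217.]
hook_seat 0.46 [298.4 248.1] [389.  55. 217.]
bowl 0.88 [246.3 176.7] [631. 242.   0.]
bench_block 0.75 [344.1 179.3] [619. -87.   0.]
bench_block 0.42 [298.1 244.8] [402.  67.   0.]
mug 0.91 [398.7 229.4] [ 450. -266.    0.]
jar_a 0.64 [359.7 208.1] [ 522. -138.    0.]
jar_a 0.46 [282.5 211.5] [512. 119.   0.]
bottle 0.78 [298.1 247.3] [393.  67.   0.]
ring_stick 0.68 [429.1 184.4] [ 600. -373.    0.]
ring_stick 0.39 [289.7 203.4] [539.  95.   0.]
brush 0.79 [197.8 194.8] [570. 405.   0.]
```

View pics/side1.png

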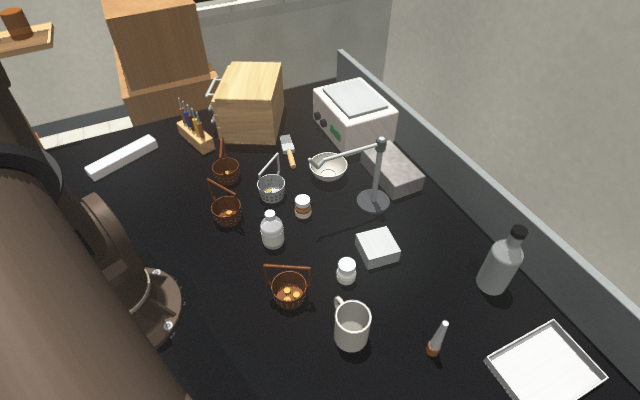

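View pics/top1.png

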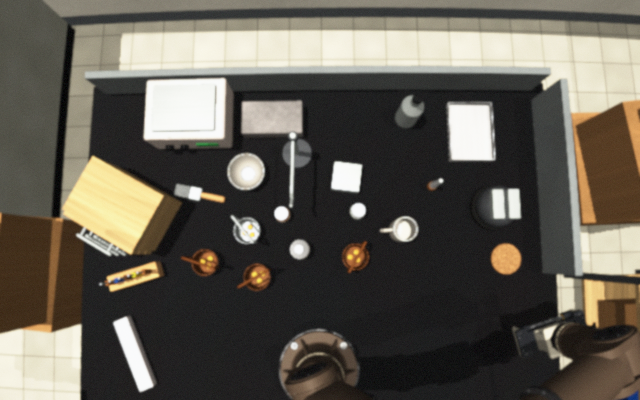

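The steel basket is near side pixel (271,188) and top (246,231). The amber jar sits near the hook, the bowl is on the left, and the brown look-alikes stand clear of both.

```bash
python3 - <<'E'
from h import *
from scipy.spatial.transform import Rotation as R
s=r.sense(); print(s); print(R.from_euler('xyz',s["eef_rot"]).as_matrix().round(2))
a=r.camera("side");b=r.camera("top");w=r.camera("wrist")
T=np.linalg.inv(np.r_[np.c_[R.from_euler('xyz',s["eef_rot"]).as_matrix(),s["tcp_pos"]],[[0,0,0,1]]])@w["T"];print("wrist in tool",T.round(2).tolist())
A=np.array(a["pixels"])[110:260,230:430,::-1];B=np.array(b["pixels"])[120:270,190:390,::-1]
cv2.imwrite("pics/c.png",np.vstack([cv2.resize(x,None,fx=4,fy=4,interpolation=cv2.INTER_CUBIC)[0 if i else 0:300 if 0 else 600] for i,x in enumerate([A])]))
cv2.imwrite("pics/d.png",cv2.resize(B,None,fx=4,fy=4,interpolation=cv2.INTER_CUBIC))
E
```

```text
{'t': 1.25, 'joints': array([ 1.20641187,  0.43451426,  0.02498779,  1.57317155, -0.01162188,
        1.13399203, -0.0750855 ]), 'qd': array([-0.00100374, -0.00064298,  0.00078149, -0.00111167,  0.00034864,
        0.00036278, -0.0004136 ]), 'joint_efforts': array([ 2.38893927e-04, -6.67674565e+01,  9.84519348e-01, -3.14805007e+01,
       -6.06439426e-02,  3.32951720e-02,  1.25096273e-05]), 'tcp_pos': array([ 161.75025701, -603.73798779,  226.74384965]), 'eef_rot': array([ 3.14153393e+00, -1.71805025e-05,  2.61716188e-01]), 'wrist_force': array([ 0.86263712, -0.55436074,  0.54378437]), 'ft_torque': array([-0.04255837,  0.00024453, -0.00879969]), 'grasp_force': 0.0, 'opening': 1.003035009911543}
[[ 0.97  0.26  0.  ]
 [ 0.26 -0.97 -0.  ]
 [ 0.    0.   -1.  ]]
wrist in tool [[0.0, 0.96, 0.28, 74.94], [1.0, -0.0, -0.0, 0.2], [0.0, 0.28, -0.96, -156.51], [0.0, 0.0, 0.0, 1.0]]
```

View pics/c.png

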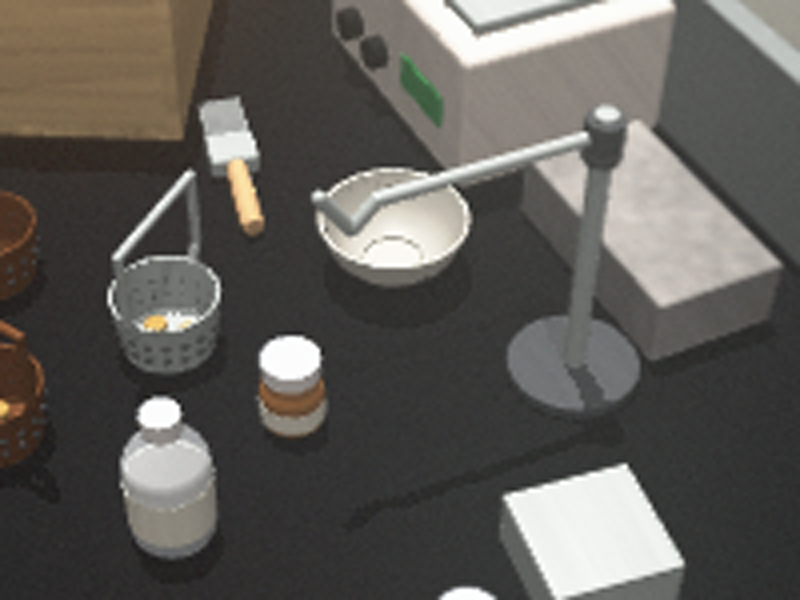

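View pics/d.png

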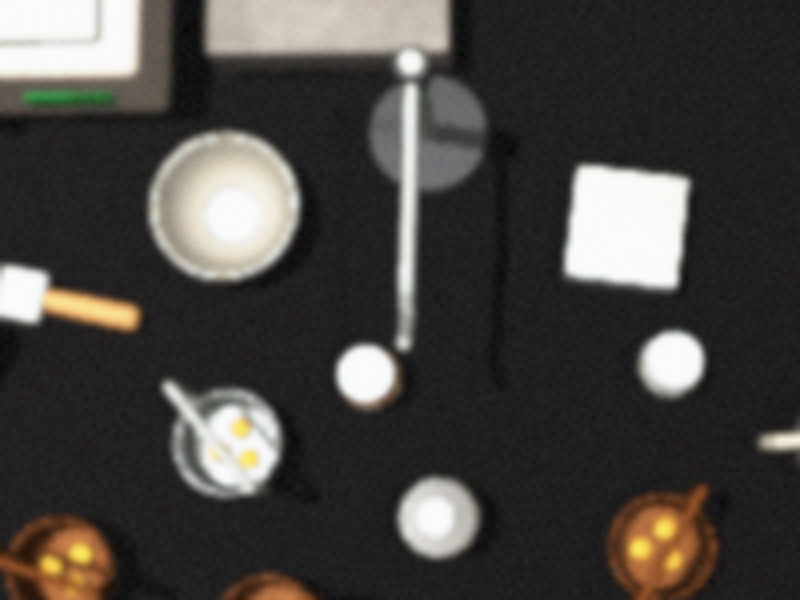

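The crops show the bail's bar ends at c(118,258)–(192,175) and d(168,383)–(255,490). The hook's V is at c(350,222), the tip at d(404,343), and the post top at d(411,62).

```bash
python3 - <<'E'
from h import *
a=r.camera("side");b=r.camera("top")
fc=lambda u,v:(230+u/4-.4,110+v/4-.4); fd=lambda u,v:(190+u/4-.4,120+v/4-.4)
for n,p,q,z in [("e1",(118,258),(168,383),125),("e2",(192,175),(255,490),125),("e1x",(192,175),(168,383),125),("e2x",(118,258),(255,490),125),("tip",(318,196),(404,343),241),("base",(573,363),(428,132),12),("post",(605,112),(411,62),238)]:
    print(n,tri([(a,fc(*p)),(b,fd(*q))]).round(0),atz(a,fc(*p),z).round(0),atz(b,fd(*q),z).round(0))
for l,z in [("basket",0),("bail_mid",125),("hook_seat",217),("bowl",0),("drip_stand",0)]:
  for n,c in(("s",a),("t",b)):
    for d in r.tip_of(c,l):
      print(n,l,round(d["confidence"],2),atz(c,np.array(d["centre"])*W,z).round(0))
for c in (a,b):
  d=r.masks_of(c,"bowl")[0]; print((np.array(d["rect"])*np.r_[W,W]).round(1))
E
```

```text
e1 [466. 288.  36.] [410. 196. 125.] [490. 264. 125.]
e2 [433. 175. 203.] [488. 258. 125.] [408. 196. 125.]
e1x [490. 265. 119.] [488. 258. 125.] [490. 264. 125.]
e2x [409. 196. 125.] [410. 196. 125.] [408. 196. 125.]
tip [508.  76. 235.] [505.  69. 241.] [507.  75. 241.]
base [711.  72.   4.] [707.  65.  12.] [709.  71.  12.]
post [709.  71. 237.] [708.  70. 238.] [709.  71. 238.]
s basket 0.87 [ 368. -124.    0.]
s basket 0.83 [455. 234.   0.]
s basket 0.7 [297. 188.  -0.]
s basket 0.62 [356. 372.   0.]
s basket 0.3 [398.  64.   0.]
t basket 0.92 [345. 358.   0.]
t basket 0.8 [442. 234.   0.]
t basket 0.8 [ 348. -120.    0.]
t basket 0.67 [297. 195.   0.]
s bail_mid 0.96 [ 362. -124.  125.]
s bail_mid 0.95 [445. 231. 125.]
s bail_mid 0.73 [578. 118. 125.]
s bail_mid 0.66 [301. 204. 125.]
s bail_mid 0.56 [350. 361. 125.]
s bail_mid 0.48 [639. -24. 125.]
t bail_mid 0.79 [ 363. -116.  125.]
t bail_mid 0.72 [442. 227. 125.]
t bail_mid 0.7 [348. 373. 125.]
t bail_mid 0.65 [302. 189. 125.]
s hook_seat 0.86 [525.  77. 217.]
t hook_seat 0.54 [524.  76. 217.]
s bowl 0.66 [642. 235.   0.]
s bowl 0.43 [495. 116.  -0.]
t bowl 0.98 [636. 225.   0.]
s drip_stand 0.89 [718.  78.   0.]
t drip_stand 0.75 [713.  78.   0.]
[309.9 152.1 345.2 181.6]
[228.3 153.4 263.9 188.7]
```

Call:
{"api": "arm_command", "payload": {"travel": [[0.035,-0.025,-0.03],[0.035,-0.025,-0.03],[0.035,-0.025,-0.03],[0.035,-0.03,-0.03],[0.03,-0.04,-0.02],[0.03,-0.04,-0.02],[0,-0.045,-0.02],[0,-0.045,0]], "twist": [0,0,0,0,0,0,0,0], "grip": [1,1,1,1,1,1,1,1]}}

```text
t: 2.9
tcp_pos: [276.0, -299.7, 399.2]
eef_rot: [3.138, -0.002, 0.264]
wrist_force: [-0.9, 0.2, 0.5]
opening: 0.999
grasp_force: 0.0
```

Call:
{"api": "arm_command", "payload": {"travel": [[0.04,-0.028,0],[0.04,-0.028,0],[0.04,-0.028,0],[0.04,-0.028,0],[0.03,-0.038,0],[0.03,-0.038,0],[0.01,-0.048,0],[0.01,-0.048,0]], "twist": [0,0,0,0,0,0,0,0], "grip": [1,1,1,1,1,1,1,1]}}

```text
t: 3.7
tcp_pos: [433.2, 37.3, 396.9]
eef_rot: [-3.141, -0.0, 0.262]
wrist_force: [0.9, 0.6, 0.1]
opening: 1.0
grasp_force: 0.0
```

Call:
{"api": "arm_command", "payload": {"travel": [[0.006,-0.045,0.02],[0.006,-0.045,0.02],[0,-0.04,0.02],[0,-0.04,0.02],[0,0,0.03],[0,0,0.03],[0,0,0],[0,0,0]], "twist": [0,0,-4,-4,-8,-8,0,0], "grip": [1,1,1,1,1,1,1,1]}}

```text
t: 4.5
tcp_pos: [398.3, 201.8, 257.5]
eef_rot: [-3.141, 0.0, 0.676]
wrist_force: [0.2, -0.3, -0.3]
opening: 1.001
grasp_force: 0.0
```

```bash
cat > w.py <<'E'
from h import *
import sys
s=r.sense(); print(s["t"],np.round(s["tcp_pos"],1),np.round(np.degrees(s["eef_rot"]),1),np.round(s["joints"],2))
w=r.camera("wrist"); save(w,sys.argv[1])
for l,z in [("bail_mid",125),("hook_seat",217),("basket",0)]:
  for d in r.tip_of(w,l):
    uv=np.array(d["centre"])*W; print(l,round(d["confidence"],2),uv.round(0),atz(w,uv,z).round(0))
print("proj bar",proj(w,[[409,196,125],[449,230,125],[490,263,125]]).round(0).tolist())
np.save("w.npy",w,allow_pickle=True)
E
python3 w.py w1.png
```

```text
4.5 [398.3 201.8 257.5] [-180.     0.    38.8] [ 0.11  0.2  -0.8   1.89  0.16  1.12 -1.65]
bail_mid 0.97 [158. 133.] [349. 365. 125.]
bail_mid 0.8 [330. 146.] [445. 226. 125.]
bail_mid 0.8 [270. 269.] [298. 192. 125.]
hook_seat 0.73 [571. 200.] [527.  74. 217.]
basket 0.93 [281. 225.] [301. 199.   0.]
basket 0.88 [329. 134.] [451. 226.   0.]
basket 0.65 [203. 131.] [344. 367.  -0.]
proj bar [[330.0, 191.0], [329.0, 139.0], [330.0, 82.0]]
```

View pics/w1.png

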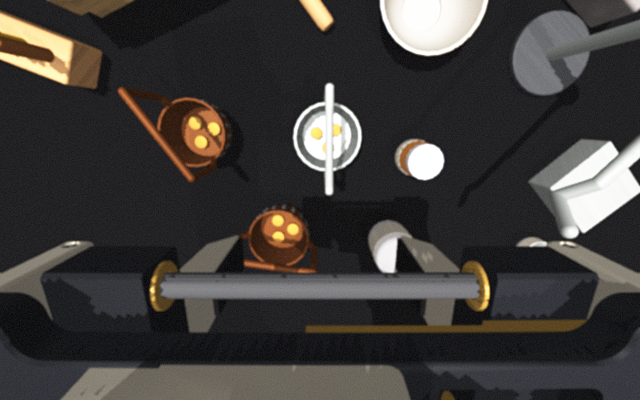

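The bar stands upright at column 329, rows 85–192, so the tool is aligned with it. I'll grasp about 28 mm from its middle.

Call:
{"api": "arm_command", "payload": {"travel": [[0.014,0.005,0.01],[0.014,0.005,0.02],[0,0,0.04],[0,0,0.04],[0,0,0.03],[0,0,0.012],[0,0,0],[0,0,0]], "twist": [0,0,0,0,0,0,0,0], "grip": [1,1,1,1,1,1,1,0.6]}}

```text
t: 5.5
tcp_pos: [427.2, 212.4, 106.4]
eef_rot: [3.141, -0.002, 0.68]
wrist_force: [0.1, 0.1, 0.7]
opening: 0.955
grasp_force: 0.0
```

```bash
python3 w.py w2.png
```

```text
5.5 [427.2 212.4 106.4] [ 1.8e+02 -1.0e-01  3.9e+01] [-0.03  0.44 -0.7   2.03  0.39  0.81 -1.85]
basket 0.85 [318. 176.] [447. 230.   0.]
proj bar [[322.0, 306.0], [320.0, 217.0], [320.0, 108.0]]
```

View pics/w2.png

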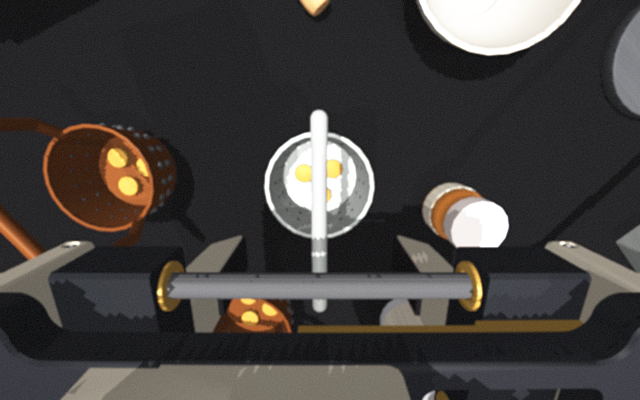

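Bar centred at column 319 between the fingers; bar ends at rows ~112 and ~312, middle about 25 mm ahead of the TCP. Grip and lift.

Call:
{"api": "arm_command", "payload": {"travel": [[0,0,0],[0,0,0],[0,0,0],[0,0,0],[0,0,0],[0,0,0],[0,0,0],[0,0,0]], "twist": [0,0,0,0,0,0,0,0], "grip": [0.0,0.0,0.0,0.0,0.0,0.0,0.0,0.0], "force": 45}}

```text
t: 6.5
tcp_pos: [426.3, 211.7, 104.9]
eef_rot: [-3.142, 0.0, 0.681]
wrist_force: [-0.5, 0.2, -0.7]
opening: 0.092
grasp_force: 0.0
```

Call:
{"api": "arm_command", "payload": {"travel": [[0,0,-0.005],[0,0,-0.015],[0,0,-0.03],[0,0,-0.04],[0,0,-0.04],[0,0,-0.03],[0,0,-0.015],[0,0,0]], "twist": [0,0,0,0,0,0,0,0], "grip": [0,0,0,0,0,0,0,0]}}

```text
t: 7.3
tcp_pos: [427.0, 212.4, 282.2]
eef_rot: [3.14, -0.004, 0.681]
wrist_force: [-0.5, 0.8, -1.3]
opening: 0.069
grasp_force: 45.0
```

```bash
python3 w.py w3.png; python3 - <<'E'
from h import *
a=r.camera("side");b=r.camera("top")
for l,z in[("bail_mid",290),("basket",165)]:
  for n,c in(("s",a),("t",b)):
    for d in r.tip_of(c,l): print(n,l,round(d["confidence"],2),(np.array(d["centre"])*W).round(0),atz(c,np.array(d["centre"])*W,z).round(0))
A=np.array(a["pixels"])[60:260,200:400,::-1];B=np.array(r.camera("wrist")["pixels"])[:,:,::-1]
cv2.imwrite("pics/e.png",np.hstack([cv2.resize(A,(400,400)),cv2.resize(B,(400,250)) if 0 else B[:400,120:520]]))
E
```

```text
7.3 [427.  212.4 282.2] [179.9  -0.2  39. ] [ 0.09  0.24 -0.8   1.79  0.18  1.19 -1.65]
bail_mid 0.95 [165. 160.] [348. 365. 125.]
bail_mid 0.6 [316. 220.] [398. 193. 125.]
basket 0.92 [441. 316.] [ 361. -122.    0.]
basket 0.91 [277. 238.] [298. 197.   0.]
basket 0.9 [207. 153.] [342. 363.   0.]
basket 0.58 [321. 177.] [423. 206.   0.]
proj bar [[321.0, 212.0], [319.0, 166.0], [320.0, 115.0]]
s bail_mid 0.93 [225. 145.] [326. 145. 290.]
s bail_mid 0.86 [287. 266.] [ 330. -229.  290.]
s bail_mid 0.73 [219. 185.] [278.  17. 290.]
s bail_mid 0.61 [261. 113.] [446. 231. 290.]
t bail_mid 0.95 [355. 259.] [360. -98. 290.]
t bail_mid 0.6 [230. 228.] [444. 234. 290.]
t bail_mid 0.35 [195. 263.] [349. 326. 290.]
s basket 0.74 [292. 303.] [ 332. -228.  165.]
s basket 0.67 [226. 175.] [320. 184. 165.]
s basket 0.65 [230. 217.] [287.  39. 165.]
s basket 0.58 [266. 149.] [452. 244. 165.]
t basket 0.98 [353. 256.] [ 366. -101.  165.]
t basket 0.62 [206. 262.] [348. 329. 165.]
t basket 0.52 [239. 232.] [437. 234. 165.]
t basket 0.44 [343. 179.] [594. -77. 165.]
```

View pics/e.png

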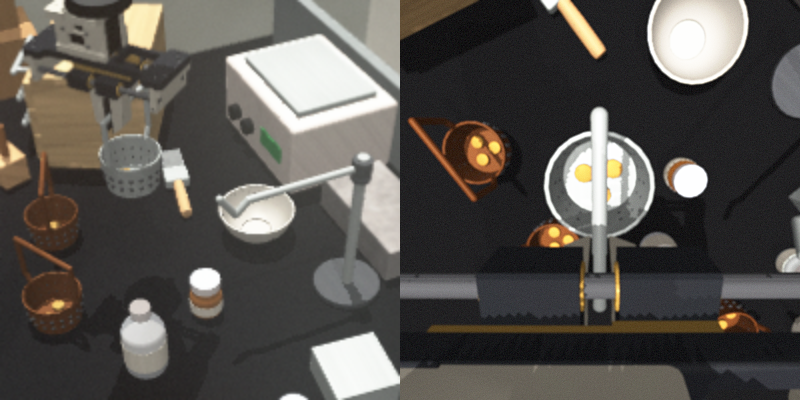

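The basket hangs level in the grip, with the bar running vertically at column ~600 of the composite. Next: turn it square to the boom and move it in front of the hook.

Call:
{"api": "arm_command", "payload": {"travel": [[0,0,0],[0,0,0],[0,0,0],[0,0,0],[0,0,0],[0,0,0],[0,0,0],[0,0,0]], "twist": [-4,-7,-7,-7,-7,-7,-7,-3.6], "grip": [0,0,0,0,0,0,0,0]}}

```text
t: 8.65
tcp_pos: [426.3, 211.7, 279.8]
eef_rot: [-3.141, -0.0, 1.551]
wrist_force: [0.0, 0.8, -1.0]
opening: 0.076
grasp_force: 45.0
```

Call:
{"api": "arm_command", "payload": {"travel": [[-0.015,0,0],[-0.03,0,0],[-0.035,0,0],[-0.035,0,0],[-0.03,0.003,0],[-0.015,0,0],[0,0,0],[0,0,0]], "twist": [0,0,0,0,0,0,0,0], "grip": [0,0,0,0,0,0,0,0]}}

```text
t: 9.45
tcp_pos: [425.4, 52.1, 280.0]
eef_rot: [3.141, -0.0, 1.546]
wrist_force: [-0.3, 0.1, -2.5]
opening: 0.069
grasp_force: 45.0
```

```bash
python3 w.py w4.png; python3 - <<'E'
from h import *
a=r.camera("side");w=r.camera("wrist")
A=np.array(a["pixels"])[60:260,200:400,::-1];B=np.array(w["pixels"])[:,:,::-1]
cv2.imwrite("pics/f.png",np.hstack([cv2.resize(A,(300,300)),cv2.resize(B,(480,300))]))
print(proj(w,[[508,76,241],[529,75.5,209],[709,71,222]]))
E
```

```text
9.45 [425.4  52.1 280. ] [180.   -0.   88.6] [ 0.59  0.17 -0.93  1.88  0.14  1.16 -0.41]
bail_mid 0.8 [187.  54.] [298. 195. 125.]
bail_mid 0.61 [318. 219.] [422.  19. 125.]
hook_seat 0.66 [448. 189.] [526.  74. 217.]
basket 0.95 [320. 176.] [425.  46.   0.]
basket 0.64 [224.  73.] [294. 195.   0.]
basket 0.3 [449. 189.] [625.  21.   0.]
proj bar [[300.0, 49.0], [341.0, 8.0], [385.0, -35.0]]
[[437.39722786 195.40757115]
 [447.66707614 185.61439925]
 [683.35431701 190.12401777]]
```

View pics/f.png

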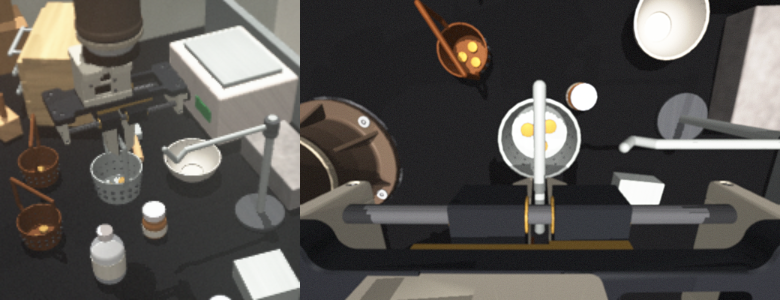

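The hook tip at full-picture pixel (436,196) matches my prediction of (437,195), and the bar is centred at column 320. I'll lower to the window height, then move in over the hook.

Call:
{"api": "arm_command", "payload": {"travel": [[0,0.01,0],[0,0.012,0.01],[0,0,0.015],[0,0,0.013],[0,0,0.005],[0,0,0],[0,0,0],[0,0,0]], "twist": [0,0,0,0,0,0,0,0], "grip": [0,0,0,0,0,0,0,0]}}

```text
t: 10.55
tcp_pos: [447.7, 51.3, 237.6]
eef_rot: [3.14, 0.0, 1.546]
wrist_force: [-0.0, 0.7, -0.8]
opening: 0.074
grasp_force: 45.0
```

Call:
{"api": "arm_command", "payload": {"travel": [[0,0.007,0],[0,0.012,0],[0,0.014,0],[0,0.014,0],[0,0.014,0],[0,0.012,0],[0,0.008,0],[0,0,0]], "twist": [0,0,0,0,0,0,0,0], "grip": [0,0,0,0,0,0,0,0]}}

```text
t: 11.35
tcp_pos: [529.4, 49.2, 236.6]
eef_rot: [-3.141, -0.001, 1.546]
wrist_force: [0.7, 0.1, -2.3]
opening: 0.07
grasp_force: 45.0
```

```bash
python3 w.py w5.png; python3 - <<'E'
from h import *
a=r.camera("side");w=r.camera("wrist")
A=np.array(a["pixels"])[110:230,270:430,::-1];B=np.array(w["pixels"])[:,:,::-1]
cv2.imwrite("pics/g.png",np.hstack([cv2.resize(A,(400,300),interpolation=cv2.INTER_CUBIC),B[60:360,180:580]]))
print(proj(w,[[508,76,241],[529,75.5,209],[709,71,222]]))
E
```

```text
11.35 [529.4  49.2 236.6] [-180.    -0.    88.6] [ 0.44  0.4  -0.85  1.74  0.33  1.15 -0.53]
bail_mid 0.79 [47. 45.] [301. 193. 125.]
bail_mid 0.7 [319. 220.] [528.  31. 125.]
hook_seat 0.7 [318. 204.] [528.  74. 217.]
basket 0.63 [135.  70.] [299. 193.   0.]
proj bar [[172.0, 36.0], [215.0, -13.0], [263.0, -64.0]]
[[284.19917268 212.53323234]
 [321.47249578 197.7435458 ]
 [608.25913439 203.46533079]]
```

View pics/g.png

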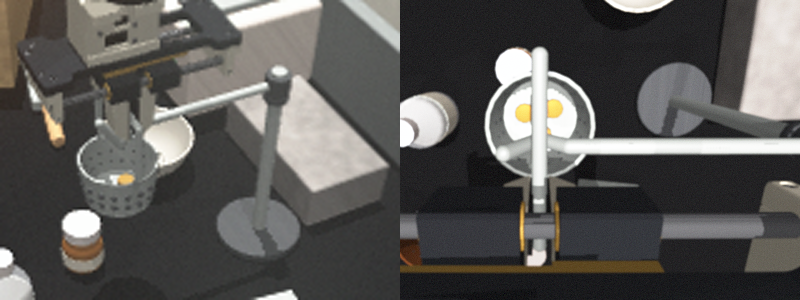

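The hook's tip shows at g(505,155) and its V at about g(546,141). The bar is at column 540, just above the V, so I'll lower it in.

Call:
{"api": "arm_command", "payload": {"travel": [[0,0,0.006],[0,0,0.008],[0,0,0.008],[0,0,0.006],[0,0,0.004],[0,0,0.002],[0,0,0],[0,0,0]], "twist": [0,0,0,0,0,0,0,0], "grip": [0,0,0,0,0,0,0,0]}}

```text
t: 12.45
tcp_pos: [528.5, 49.2, 203.1]
eef_rot: [3.141, -0.0, 1.546]
wrist_force: [-0.0, -0.2, -2.1]
opening: 0.073
grasp_force: 45.0
```

Call:
{"api": "arm_command", "payload": {"travel": [[0,0,0.002],[0,0,0.002],[0,0,0],[0,0,0]], "twist": [0,0,0,0], "grip": [0,0,0,0]}}

```text
t: 12.85
tcp_pos: [528.6, 49.2, 199.1]
eef_rot: [3.141, -0.0, 1.546]
wrist_force: [1.3, -1.0, -1.4]
opening: 0.073
grasp_force: 45.0
```

Call:
{"api": "arm_command", "payload": {"travel": [[0,0,0.001],[0,0,0.001],[0,0,0]], "twist": [0,0,0], "grip": [0,0,0]}}

```text
t: 13.15
tcp_pos: [529.1, 49.3, 197.3]
eef_rot: [3.14, -0.0, 1.546]
wrist_force: [3.5, 0.5, 2.6]
opening: 0.069
grasp_force: 45.0
```

```bash
python3 - <<'E'
from h import *
for i in range(3):
  w=r.camera("side");s=r.sense();print(s["tcp_pos"],s["wrist_force"])
for d in r.tip_of(w,"bail_mid"): print(d["confidence"],np.array(d["centre"])*W)
print(proj(w,[[529,75.5,217]]))
E
```

```text
[529.05300398  49.28068373 197.37030339] [ 2.89410861 -0.36807824  2.61682054]
[528.98897131  49.2949861  197.30253228] [4.28392516 1.42826566 2.88902382]
[528.97680198  49.26753689 197.30135389] [ 3.37738249 -0.28774758  2.02819216]
0.97 [313.216 162.08 ]
0.94 [288.192 265.   ]
0.77 [222.272 144.32 ]
0.58 [220.096 185.   ]
[[316.88731169 161.92149126]]
```

The force has gone from -2 N to +2.5 N, so the bar is seated. It leans slightly on the tip side, so I'll ease 1 mm inward and release.

Call:
{"api": "arm_command", "payload": {"travel": [[0,0.001,0],[0,0,0],[0,0,0],[0,0,0],[0,0,0],[0,0,0]], "twist": [0,0,0,0,0,0], "grip": [0,0,0.12,0.25,0.4,0.4]}}

```text
t: 13.95
tcp_pos: [528.9, 49.0, 196.6]
eef_rot: [-3.141, 0.0, 1.546]
wrist_force: [-0.6, -0.2, -0.1]
opening: 0.33
grasp_force: 0.0
```

```bash
python3 w.py w6.png;  python3 - <<'E'
from h import *
a=r.camera("side");w=r.camera("wrist")
A=np.array(a["pixels"])[110:230,270:430,::-1];B=np.array(w["pixels"])[:,:,::-1]
cv2.imwrite("pics/i.png",np.hstack([cv2.resize(A,(400,300),interpolation=cv2.INTER_CUBIC),B[60:360,180:580]]))
E
```

```text
13.95 [528.9  49.  196.6] [-179.9    0.    88.6] [ 0.42  0.44 -0.83  1.79  0.37  1.07 -0.57]
bail_mid 0.64 [321. 218.] [529.  46. 125.]
hook_seat 0.92 [316. 224.] [527.  75. 217.]
basket 0.91 [113.  62.] [298. 194.   0.]
basket 0.82 [320. 187.] [529.  45.   0.]
proj bar [[145.0, 20.0], [195.0, -40.0], [252.0, -103.0]]
```

View pics/i.png

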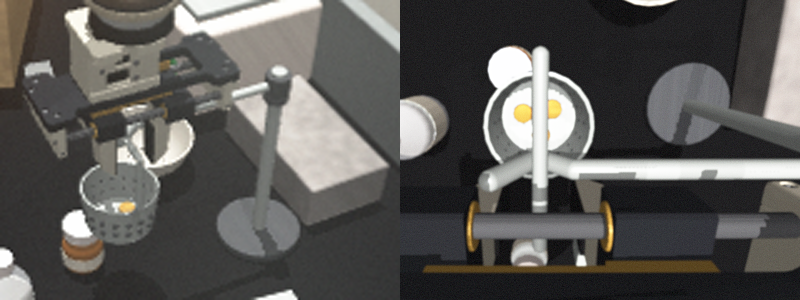

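The bail's bar sits in the V at about i(540,165) with the fingers clear. I'll go up and over to the boom's right side.

Call:
{"api": "arm_command", "payload": {"travel": [[0,0,-0.008],[0,0,-0.012],[0,0,-0.015],[0,0,-0.02],[0,0,-0.025],[-0.009,0.02,0],[0,0.03,0],[0,0.02,0]], "twist": [0,0,0,0,0,0,0,0], "grip": [0.4,0.4,0.4,0.4,0.4,0.2,0,0]}}

```text
t: 15.05
tcp_pos: [600.8, 37.6, 278.4]
eef_rot: [3.14, 0.0, 1.545]
wrist_force: [-0.1, -0.6, -0.2]
opening: 0.19
grasp_force: 0.0
```

```bash
python3 - <<'E'
from h import *
print(r.sense()["tcp_pos"])
a=r.camera("side");b=r.camera("top")
for n,c in(("s",a),("t",b)):
  for l,z in (("bail_mid",217),("hook_seat",217),("basket",92)):
    for d in r.tip_of(c,l)[:4]: print(n,l,round(d["confidence"],2),atz(c,np.array(d["centre"])*W,z).round(0))
th=np.linspace(0,2*np.pi,60)
def box(c,x,y):
  P=np.vstack([np.c_[x+60*np.cos(th),y+60*np.sin(th),50+0*th],np.c_[x+30*np.cos(th),y+30*np.sin(th),0*th]]);q=proj(c,P);return np.r_[q.min(0),q.max(0)]
for n,c in(("s",a),("t",b)):
  for d in r.masks_of(c,"bowl")[:1]:
    t=np.array(d["rect"])*np.r_[W,W]
    f=least_squares(lambda p:box(c,*p)-t,[638,236]);print(n,"bowl",d["confidence"],f.x.round(1),f.fun.round(1),t.round(0))
    ph=np.degrees(np.arctan2(f.x[1]-71,f.x[0]-709));print("angle",ph)
A=np.array(a["pixels"])[110:230,270:430,::-1];B=np.array(b["pixels"])[130:250,220:380,::-1]
cv2.imwrite("pics/j.png",np.hstack([cv2.resize(x,(400,300),interpolation=cv2.INTER_CUBIC) for x in(A,B)]))
E
```

```text
[600.83464749  37.61688614 278.3844477 ]
s bail_mid 0.93 [ 352. -182.  217.]
s bail_mid 0.89 [527.  82. 217.]
s bail_mid 0.71 [293.  96. 217.]
s bail_mid 0.56 [334. 238. 217.]
s hook_seat 0.77 [531.  81. 217.]
s basket 0.96 [ 341. -184.   92.]
s basket 0.9 [542.  71.  92.]
s basket 0.75 [295.  94.  92.]
s basket 0.74 [335. 260.  92.]
t bail_mid 0.78 [308. 177. 217.]
t bail_mid 0.75 [346. 349. 217.]
t bail_mid 0.63 [526.  76. 217.]
t hook_seat 0.46 [523.  76. 217.]
t basket 0.93 [521.  80.  92.]
t basket 0.93 [305. 185.  92.]
t basket 0.64 [343. 343.  92.]
s bowl 0.61 [639.2 232.8] [-1.   0.   1.  -0.1] [309. 151. 346. 182.]
angle 113.32878340027428
t bowl 0.98 [633.4 234.8] [ 0.5 -0.6 -0.5  0.6] [227. 156. 265. 191.]
angle 114.76379764137863
```

Call:
{"api": "arm_command", "payload": {"travel": [[0,0,0.02],[0,0,0.025],[0,0,0.02],[0,0,0.01],[0.008,0,0],[0.008,0,0],[0.004,0,0],[0,0,0]], "twist": [0,0,0,0,0,0,0,0], "grip": [0,0,0,0,0,0,0,0]}}

```text
t: 16.35
tcp_pos: [599.9, 60.0, 203.0]
eef_rot: [3.14, -0.001, 1.548]
wrist_force: [0.9, 0.0, -0.4]
opening: 0.003
grasp_force: 0.0
```

```bash
python3 - <<'E'
from h import *
print(r.sense()["tcp_pos"],r.sense()["wrist_force"],r.sense()["joints"].round(2))
a=r.camera("side");w=r.camera("wrist")
A=np.array(a["pixels"])[110:230,270:430,::-1];B=np.array(w["pixels"])[:,:,::-1]
cv2.imwrite("pics/k.png",np.hstack([cv2.resize(A,(400,300),interpolation=cv2.INTER_CUBIC),B[60:360,80:480]]))
E
```

```text
[599.90668924  59.95529227 203.00612233] [ 0.94376483  0.04639906 -0.38196601] [ 0.34  0.54 -0.8   1.61  0.41  1.16 -0.57]
```

View pics/k.png

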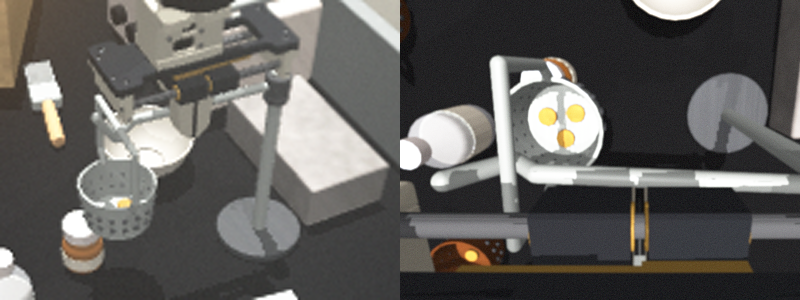

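The shut fingers stand beside the boom's level part at about k(640,180), with the basket hanging upright. That was my 11th picture, one past the limit of 10, so from here I use numbers only. Now the swing.

Call:
{"api": "arm_command", "payload": {"travel": [[0.001,0,0],[0.0019,-0.0002,0],[0.0028,-0.0003,0],[0.0038,-0.0004,0],[0.0038,-0.0004,0],[0.0038,-0.0004,0],[0.0038,-0.0004,0],[0.0038,-0.0004,0]], "twist": [0,1,1.5,2,2,2,2,2], "grip": [0,0,0,0,0,0,0,0]}}

```text
t: 17.25
tcp_pos: [600.0, 83.1, 202.0]
eef_rot: [3.141, 0.0, 1.325]
wrist_force: [0.6, -1.4, 0.2]
opening: 0.005
grasp_force: 0.7
```

```bash
cat > m.py <<'E'
from h import *
s=r.sense();print(s["t"],s["tcp_pos"].round(1),np.degrees(s["eef_rot"][2]).round(1),s["wrist_force"].round(1))
for n in("side","top"):
  c=r.camera(n)
  for l,z in (("bail_mid",217),("hook_seat",217),("basket",92),("bowl",0)):
    for d in r.tip_of(c,l)[:4]:
      p=atz(c,np.array(d["centre"])*W,z)
      if p[0]>480 and p[1]>40: print(n,l,round(d["confidence"],2),p.round(0),"ang",np.degrees(np.arctan2(p[1]-71,p[0]-709)).round(1))
E
python3 m.py
```

```text
17.25 [600.   83.1 202. ] 75.9 [ 0.6 -1.4  0.2]
side bail_mid 0.64 [527. 127. 217.] ang 163.0
side hook_seat 0.75 [535. 131. 217.] ang 160.8
side basket 0.77 [544. 127.  92.] ang 161.2
side bowl 0.58 [623. 238.  -0.] ang 117.3
top bail_mid 0.55 [538. 124. 217.] ang 162.8
top basket 0.55 [535. 122.  92.] ang 163.6
top bowl 0.59 [639. 233.   0.] ang 113.5
```

Call:
{"api": "arm_command", "payload": {"travel": [[0.0025,-0.0003,0],[0.0038,-0.0004,0],[0.0038,-0.0004,0],[0.0038,-0.0004,0],[0.0038,-0.0004,0],[0.0038,-0.0004,0],[0.0038,-0.0004,0],[0.0038,-0.0004,0]], "twist": [1.3,2,2,2,2,2,2,2], "grip": [0,0,0,0,0,0,0,0]}}

```text
t: 18.55
tcp_pos: [607.2, 111.1, 201.8]
eef_rot: [3.141, 0.001, 1.058]
wrist_force: [0.5, -1.0, -0.3]
opening: 0.008
grasp_force: 0.8
```

Call:
{"api": "arm_command", "payload": {"travel": [[0.0038,-0.0004,0],[0.0038,-0.0004,0],[0.0038,-0.0004,0],[0.0038,-0.0004,0],[0.0038,-0.0004,0],[0.0038,-0.0004,0],[0.0028,-0.0003,0],[0.0019,-0.0002,0]], "twist": [2,2,2,2,2,2,1.5,1], "grip": [0,0,0,0,0,0,0,0]}}

```text
t: 19.35
tcp_pos: [620.8, 135.5, 201.8]
eef_rot: [3.142, 0.0, 0.806]
wrist_force: [-0.0, -2.0, 0.2]
opening: 0.003
grasp_force: 0.7
```

```bash
python3 m.py
```

```text
19.35 [620.8 135.5 201.8] 46.2 [-0.  -2.   0.2]
side bail_mid 0.61 [582. 201. 217.] ang 134.2
side hook_seat 0.58 [583. 214. 217.] ang 131.3
side basket 0.93 [596. 201.  92.] ang 131.0
side bowl 0.72 [636. 242.   0.] ang 113.2
side bowl 0.24 [574. 375.   0.] ang 114.0
top bail_mid 0.49 [580. 196. 217.] ang 136.0
top basket 0.45 [579. 214.  92.] ang 132.4
top bowl 0.63 [636. 241.   0.] ang 113.3
```

Call:
{"api": "arm_command", "payload": {"travel": [[0.0019,-0.0002,0],[0.0038,-0.0004,0],[0.0038,-0.0004,0],[0.0038,-0.0004,0],[0.0038,-0.0004,0],[0.0038,-0.0004,0],[0.0038,-0.0004,0],[0.0028,-0.0003,0]], "twist": [1,2,2,2,2,2,2,1.5], "grip": [0,0,0,0,0,0,0,0]}}

```text
t: 20.65
tcp_pos: [640.0, 155.3, 201.9]
eef_rot: [3.141, 0.0, 0.553]
wrist_force: [-0.9, -0.9, 0.5]
opening: 0.007
grasp_force: 0.7
```

Call:
{"api": "arm_command", "payload": {"travel": [[0.0028,-0.0003,0],[0.0028,-0.0003,0],[0.0019,-0.0002,0],[0.0019,-0.0002,0],[0.001,-0.0001,0],[0,0,0]], "twist": [1.5,1.5,1,1,0.5,0], "grip": [0,0,0,0,0,0]}}

```text
t: 21.25
tcp_pos: [648.5, 161.5, 201.9]
eef_rot: [-3.142, -0.0, 0.459]
wrist_force: [0.3, -0.8, -0.4]
opening: -0.0
grasp_force: 0.2
```

```bash
python3 m.py
```

```text
21.25 [648.5 161.5 201.9] 26.3 [ 0.3 -0.8 -0.4]
side bail_mid 0.95 [628. 245. 217.] ang 114.9
side hook_seat 0.64 [625. 238. 217.] ang 116.7
side basket 0.73 [639. 231.  92.] ang 113.6
side bowl 0.8 [636. 237.   0.] ang 113.6
side bowl 0.34 [777. 538.   0.] ang 81.7
top basket 0.48 [627. 234.  92.] ang 116.7
top bowl 0.49 [641. 234.   0.] ang 112.6
```

Call:
{"api": "arm_command", "payload": {"travel": [[0.0014,-0.0002,0],[0.0014,-0.0002,0],[0,0,0],[-0.004,0,0],[-0.012,0,0],[-0.015,0,0],[0,0,-0.03],[0,0,-0.04]], "twist": [0.8,0.8,0,0,0,0,0,0], "grip": [0,0,0,0,0,0,0,0]}}

```text
t: 22.55
tcp_pos: [621.0, 149.0, 270.8]
eef_rot: [-3.141, 0.004, 0.431]
wrist_force: [0.6, 0.3, 0.0]
opening: 0.003
grasp_force: 0.0
```

Call:
{"api": "arm_command", "payload": {"travel": [[-0.03,0,-0.04],[-0.03,0,-0.03],[-0.03,0,0],[-0.03,0,0],[0,0,0],[0,0,0],[0,0,0],[0,0,0]], "twist": [0,0,0,0,0,0,0,0], "grip": [0,0,0,0,0,0,0,0]}}

```text
t: 23.35
tcp_pos: [514.2, 100.3, 341.6]
eef_rot: [-3.141, 0.0, 0.431]
wrist_force: [-0.2, -0.1, -0.8]
opening: 0.004
grasp_force: 0.0
```

```bash
python3 m.py; sleep 0; python3 m.py
```

```text
23.35 [514.2 100.3 341.6] 24.7 [-0.2 -0.1 -0.8]
side bail_mid 0.74 [643. 248. 217.] ang 110.5
side hook_seat 0.56 [634. 239. 217.] ang 114.0
side basket 0.67 [725. 414.  92.] ang 87.3
side basket 0.64 [638. 229.  92.] ang 114.1
side bowl 0.86 [633. 247.   0.] ang 113.5
top bail_mid 0.52 [638. 234. 217.] ang 113.5
top basket 0.48 [695.  80.  92.] ang 148.3
23.85 [513.6  99.9 341.9] 24.7 [-0.7 -0.5 -0. ]
side bail_mid 0.96 [644. 250. 217.] ang 110.1
side bail_mid 0.46 [569.  96. 217.] ang 169.7
side hook_seat 0.58 [632. 255. 217.] ang 112.6
side basket 0.91 [652. 232.  92.] ang 109.4
side bowl 0.96 [647. 238.  -0.] ang 110.2
top bail_mid 0.46 [638. 243. 217.] ang 112.5
```

Call:
{"api": "arm_command", "payload": {"travel": [[0,0,0],[0,0,0],[0,0,0],[0,0,0],[0,0,0],[0,0,0],[0,0,0],[0,0,0]], "twist": [0,0,0,0,0,0,0,0], "grip": [0,0,0,0,0,0,0,0]}}

```text
t: 25.15
tcp_pos: [513.5, 99.9, 341.9]
eef_rot: [3.142, 0.0, 0.431]
wrist_force: [-0.2, 0.7, -0.0]
opening: 0.008
grasp_force: 0.0
```

```bash
python3 -c "
from bench import r
print(r.hand_in())"
```

```text
the job is handed in; nothing more can be done
None
```

I hung the basket in the hook, swung it over the bowl and handed the job in at about 25 s; by the last camera measurements it hangs within about 10 mm of the bowl's centre, but no verdict came back, and I viewed 11 pictures instead of the allowed 10.

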